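# Clamp the filter canister shut

## Task

Clamp the filter canister shut without grasping anything: push the steel clamp strap with a finger so that it swings over the lid and all the way home into the catch, and only then push the cam lever fully down. Leave the lid, the bottles and the cup where they are.

Things in the scene. Friction and masses are not known exactly. Their poses are not given: they have to be found in the camera images.
- station: Filter canister fixed on a black base plate (150 x 250 x 12 mm); origin at the plate's underside centre, z up. White round canister, 120 mm across, centred on the origin; its lid's top is 120 mm up. In this frame: strap pivot post at y = -85 mm, catch post at y = +90 mm, the strap opens towards +x, the lever points to +y, a pipe stub sticks out at -x, 58 mm up.
- pivot (a point): Point on the vertical axis of the strap's pivot post, at the strap's mid-height, 139 mm above the table (a bolt head there rises to 154 mm).
- catch (a point): Where the strap's free end belongs: middle of the catch post's open-sided slot, 139 mm up, 175 mm from the pivot. The slot is open to the station's +x side and has a back wall 16 mm to the -x side.
- strap_end (a point): On the clamp strap's upper face, centre line, 180 mm from the pivot axis, 5 mm from the free end. The strap is a flat steel bar 26 mm wide, 12 mm thick (133 to 145 mm above the table, 13 mm above the lid) that swings level about the pivot post; a rubber foot 20 mm across hangs below it 85 mm from the pivot.
- strap (a joint): Swing of the strap, rad. 0 = home: across the lid's middle, its end in the catch, against a firm stop. Positive = swung open about the vertical pivot axis towards the station's +x (clockwise from above); starts 1.0 to 1.5. Stiff (about 1.2 N at 100 mm from the pivot); stays where it is left.
- lever_pin (a point): Middle of the cam lever's level hinge pin on the catch post, 162 mm above the table; the pin runs along the station's x.
- lever_pad (a point): Middle of the upper face of the lever's grey grip, 80 mm from the pin. The grip is 28 mm wide, 12 mm thick, and runs from 57 to 97 mm from the pin; with the lever down this face is 168 mm above the table.
- lever (a joint): Cam lever's angle above level, rad. 0 = fully down: level, pointing along the station's +y away from the canister, against a firm stop. Positive = raised; starts 0.6 to 0.95. It takes about 3 N at the grip to move and stays where it is left.
- lid: Loose round grey lid, 126 mm across, 10 mm thick above the rim, resting on the canister; origin at its centre on the rim, 110 mm above the table; top 120 mm above the table.
- big_bottle: Loose white wide-necked dosing bottle, 72 mm across, 160 mm high; origin at the centre of its underside.
- small_bottle: Loose small white bottle with a cap, 50 mm across, 110 mm high; origin at the centre of its underside.
- cup: Loose white measuring cup, 64 mm across, 70 mm high; origin at the centre of its underside.

How it is judged:
On the way, in this order (a step that is already met when the one before it is completed fails the run):
1. The strap is swung home into the catch, the lever still raised (value of joint strap below 0.05 rad and value of joint lever above 0.3 rad), for 0.1 s.
2. The cam lever is fully down with the strap home (value of joint lever below 0.08 rad and value of joint strap below 0.05 rad), for 0.2 s.
At the end, for the whole second after the job is handed in: The strap is within 0.05 rad of home and the lever within 0.08 rad of fully down; the lid has moved less than 10 mm and the bottles and cup less than 30 mm (all of step 2 and distance of lid from where it was at the start of the episode below 0.01 m and distance of each of big_bottle, small_bottle, cup from where it was at the start of the episode below 0.03 m); the robot touches nothing.
It fails at once if The lever is pushed well down before the strap is home (value of joint lever below 0.3 rad and value of joint strap above 0.12 rad).
It fails at once if The lid is shifted or lifted by more than 10 mm (distance of lid from where it was at the start of the episode above 0.01 m).
It fails at once if The large bottle is shifted or lifted by more than 30 mm, or knocked over (distance of big_bottle from where it was at the start of the episode above 0.03 m or angle between big_bottle's own z axis and vertical above 0.5 rad).
It fails at once if The small bottle is shifted or lifted by more than 30 mm, or knocked over (distance of small_bottle from where it was at the start of the episode above 0.03 m or angle between small_bottle's own z axis and vertical above 0.5 rad).
It fails at once if The cup is shifted or lifted by more than 30 mm, or knocked over (distance of cup from where it was at the start of the episode above 0.03 m or angle between cup's own z axis and vertical above 0.5 rad).
It also fails if it takes over 48 s, if anything falls off the work surface, if the arm or the gripper's body presses on something with over 40 N, if the wrist force passes 120 N, or if a joint passes its speed limit or range.

## Robot

A 7-joint arm with a two-finger parallel gripper is mounted at the origin on the work surface. World frame = base frame: x ahead of the robot, y to its left, z up, the work surface at z = 0. Lengths are in m, angles in rad, forces in N, time in s.
With the tool pointing down it reaches from about 0.425 to 0.95 m from the base axis. Payload 16.7 kg.
Tool frame: the origin (TCP) lies midway between the tips of the shut fingers; the grasp point (between the pads) lies 19 mm behind it; z points along the fingers, x is the direction in which the jaws open and shut, and the axes are right-handed (so a half turn about z gives the same grasp; the last joint's range is limited). The gripper opens to 94 mm and grips with 3 to 60 N. Pads are 16 mm wide; open, the fingers measure 119 mm over their backs; the gripper's body (75 mm by 177 mm) begins 78 mm behind the grasp point.
Start: joints at [-1.387, 0.426, 0.074, 1.606, -0.034, 1.111, -0.067], TCP at [0.221, 0.638, 0.205] pointing down, gripper open.
Joint ranges: [-2.85, 2.85], [-0.5, 2.14], [-1.23, 1.37], [0.21, 2.46], [-1.02, 4.16], [0.16, 2.05], [-2.73, 2.73]. Speed limits (rad/s): [1.89, 1.89, 2.39, 2.39, 3.01, 3.01, 3.01].

## Interface

Orientations are given as a 3x3 rotation matrix whose columns are the frame's x, y, z axes.
In Python, from cell import r, cams gives the robot as it stands.
- The arm moves only by the tool apply_moves, never from a script. Its argument "moves" is a list of rows, each a list of 4 numbers: the shift along the tool's x, y, z in mm, then the turn about the tool's z in degrees. In form: [[x, y, z, spin], ...]. A call has 1 to 8 rows; each row shifts and turns the pose as measured when the row begins, along the tool's axes as they then stand; what a row does not reach is not made up. A row lasts 1/8 s, in which the tool goes at most 62.5 mm and 10.7 degrees, less where a joint would pass 70% of its speed; a pose out of reach is approached as far as the arm can. A call is refused whole if a number of a shift passes 62.5 or a number of a turn 10.7, either way. A call with a gripper value outside its range is refused whole. "grip" is the gripper's target within -1 to 1 (shut at 1, half-way at 0, fully open at -1), set as the call begins (left out, the last holds). The fingers move at their own pace and stop on an object; the grip force is fixed at half the most. Time passes only in rows, so rows that do not move let the fingers close. It gives the time, the measured TCP pose, the force and the opening at its end, in the units of the state.
- r.get_obs(): the state, without advancing time (a new reading comes with each control period).
- cams.read_camera(name): name is "side" or "top" or "wrist"; returns the picture (480x640x3 uint8, red, green, blue); there is no depth.
- cams.camera_info(name): a dict with "fov_y" (degrees; the focal length in pixels is half the picture's height over the tangent of half this angle, whatever the lens; pixels are square), "cx", "cy" (the principal point, pixels), "camera_from_world" (4x4, takes a point from world to camera coordinates); the wrist camera has in their place "tool_from_camera" (4x4, takes a point from camera to tool coordinates, whose origin is the TCP and whose axes are the tool frame's). Camera axes: x right, y up, looking along -z (the intrinsics and any distortion apply to the point x, -y, -z); pixel columns grow to the right and rows downward; lengths in m; the calibration is good to about 2 mm. A picture is of the moment at which its call begins: read the wrist's pose just before it. camera_info takes no time and is no camera call.
- r.finish_job(): hands the job in, once; it reports no verdict.
The state is a dict: "time": time; "joint_positions": joint angles; "joint_vel": joint speeds; "effort": joint torques, N m; "ee_pos": TCP position; "eef_rot": TCP orientation; "ft_force": force on the tool from outside, world axes, zero at the start; "torque": the same for the moment, N m; "finger_gap": finger opening in m.
Only numpy, scipy, OpenCV 4.12 (cv2) and the standard library are available. Lean on these libraries where they do the work, as an engineer would, in place of code of your own. Each camera call takes 0.05 s, during which the arm holds its last target. There are 200 camera calls.

## Working session

There is one attempt and no reset: what is moved stays moved. The work goes in short steps, Python scripts to look and compute and a tool call to move; the robot and the scene stay as the last step left them, time stands still between calls to the robot, and variables do not carry over. Pictures are saved under pics/ and viewed, about 8 in all and at most 12, crops included, and the job is handed in when it is done.

Besides the shell and the picture viewer there is one more tool, called after ">>>" as name(argument=value, ...) on one line, values as JSON. apply_moves: Moves the arm, as the interface text tells. Its arguments: {"type":"object","properties":{"moves":{"type":"array"},"grip":{"type":"number"}},"required":["moves"]}

```bash
ls; mkdir -p pics
python3 - <<'E'
from cell import r,cams
import cv2,numpy as np
o=r.get_obs();print(o['time'],o['ee_pos'],np.round(o['eef_rot'],3),o['finger_gap'])
for n in ['top','side']:
    cv2.imwrite(f'pics/{n}0.png',cams.read_camera(n)[:,:,::-1]);print(n,cams.camera_info(n))
print(cams.camera_info('wrist'))
E
```

```text
pics
0.0 [0.2204025  0.63752649 0.20474902] [[ 0.327  0.945 -0.   ]
 [ 0.945 -0.327 -0.001]
 [-0.001  0.    -1.   ]] 0.09388735782682066
top {'fov_y': 46.21677380293554, 'cx': 319.7623999793047, 'cy': 242.45253142986746, 'camera_from_world': array([[ 0.0266585 , -0.99964062, -0.00282179,  0.0566874 ],
       [ 0.98841661,  0.02593707,  0.14953216, -0.56991977],
       [-0.14940523, -0.00677541,  0.98875284, -1.08298974],
       [ 0.        ,  0.        ,  0.        ,  1.        ]])}
side {'fov_y': 51.33870035039776, 'cx': 313.98222207743237, 'cy': 242.7907384443297, 'camera_from_world': array([[ 0.99790647, -0.0645921 , -0.00324538, -0.55120709],
       [ 0.03494906,  0.49635799,  0.86741415, -0.15238353],
       [-0.05441723, -0.86571162,  0.49757629, -0.7617012 ],
       [ 0.        ,  0.        ,  0.        ,  1.        ]])}
{'fov_y': 59.49147681841757, 'cx': 317.7289268512273, 'cy': 237.24053641644684, 'tool_from_camera': array([[ 9.99999993e-01,  8.06856856e-06, -1.17343656e-04,
        -1.86602173e-04],
       [-2.04325414e-05, -9.70559501e-01, -2.40861484e-01,
        -6.89423576e-02],
       [-1.15832408e-04,  2.40861484e-01, -9.70559494e-01,
        -1.78474475e-01],
       [ 0.00000000e+00,  0.00000000e+00,  0.00000000e+00,
         1.00000000e+00]])}
```

View pics/top0.png

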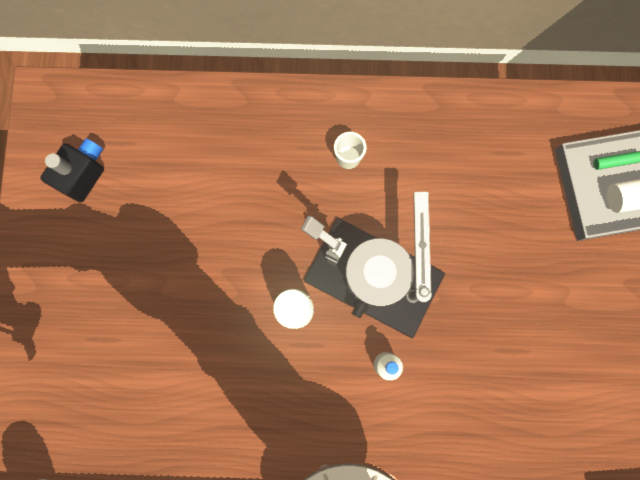

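View pics/side0.png

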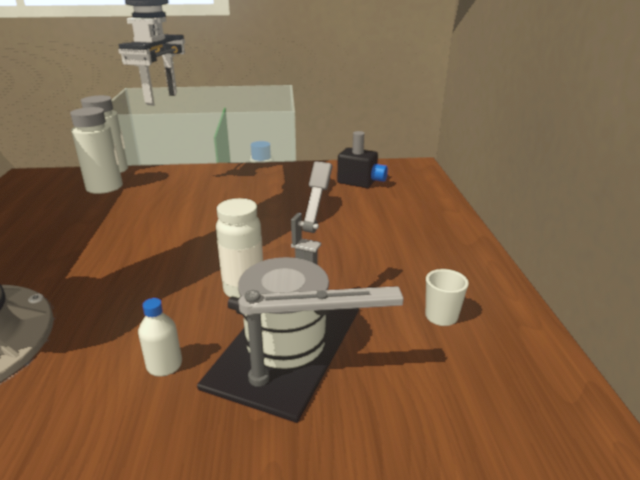

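The top view shows the strap from the pivot at about (424,293) to its free end at (421,193). The catch is near (337,245), the raised lever grip near (313,228) and the lid near (380,271). The big bottle is at (294,310), the small bottle at (390,367) and the cup at (350,150). The side view agrees with this layout.

```bash
cat > h.py <<'E'
import numpy as np,cv2
from cell import r,cams
def ray(n,u,v):
    i=cams.camera_info(n);f=240/np.tan(np.radians(i['fov_y']/2))
    M=i['camera_from_world'] if n!='wrist' else None
    if n=='wrist':
        o=r.get_obs();T=np.eye(4);T[:3,:3]=o['eef_rot'];T[:3,3]=o['ee_pos'];W=T@i['tool_from_camera']
    else: W=np.linalg.inv(M)
    d=W[:3,:3]@np.array([(u-i['cx'])/f,-(v-i['cy'])/f,-1]);return W[:3,3],d
def onz(n,u,v,z):
    c,d=ray(n,u,v);return c+d*(z-c[2])/d[2]
def two(a,b):
    (c,d),(e,g)=ray(*a),ray(*b);s=np.linalg.lstsq(np.c_[d,-g],e-c,rcond=None)[0]
    p,q=c+s[0]*d,e+s[1]*g;return (p+q)/2,np.linalg.norm(p-q)
def pix(n,p):
    i=cams.camera_info(n);f=240/np.tan(np.radians(i['fov_y']/2))
    if n=='wrist':
        o=r.get_obs();T=np.eye(4);T[:3,:3]=o['eef_rot'];T[:3,3]=o['ee_pos'];M=np.linalg.inv(T@i['tool_from_camera'])
    else:M=i['camera_from_world']
    c=M@np.r_[p,1];return np.array([i['cx']-f*c[0]/c[2],i['cy']+f*c[1]/c[2]])
E
python3 - <<'E'
from h import *
np.set_printoptions(precision=4,suppress=True)
P=onz('top',424,293,.154);E=onz('top',421.5,195,.145);L=onz('top',380,271,.12)
print('P',P,'E',E,np.linalg.norm((E-P)[:2]),'L',L,np.linalg.norm((L-P)[:2]))
print('P2',two(('top',424,293),('side',253,296)))
g=two(('top',313,228),('side',320,174));print('grip',g)
print('pin',onz('top',336,245,.162),two(('top',336,245),('side',305,226)))
for n,u,v,z in [('big',294,310,.16),('small',391,367,.11),('cup',350,148,.07)]:print(n,onz('top',u,v,z))
a=cv2.imread('pics/top0.png')[170:350,270:460];b=cv2.imread('pics/side0.png')[150:400,190:420]
cv2.imwrite('pics/c.png',np.hstack([cv2.resize(a,(633,600)),np.zeros((600,0,3),np.uint8)]))
E
```

```text
P [ 0.4655 -0.1166  0.154 ] E [ 0.646  -0.1138  0.145 ] 0.18056290565710714 L [ 0.5061 -0.0415  0.12  ] 0.0853928736588174
P2 (array([ 0.4681, -0.1174,  0.1485]), np.float64(0.004554869933005513))
grip (array([0.5663, 0.0825, 0.2248]), np.float64(0.0025093729484067227))
pin [0.5464 0.0418 0.162 ] (array([0.5444, 0.0417, 0.1594]), np.float64(0.004690027829751318))
big [0.4292 0.113  0.16  ]
small [ 0.3324 -0.0644  0.11  ]
cup [0.7571 0.0161 0.07  ]
```

View pics/c.png

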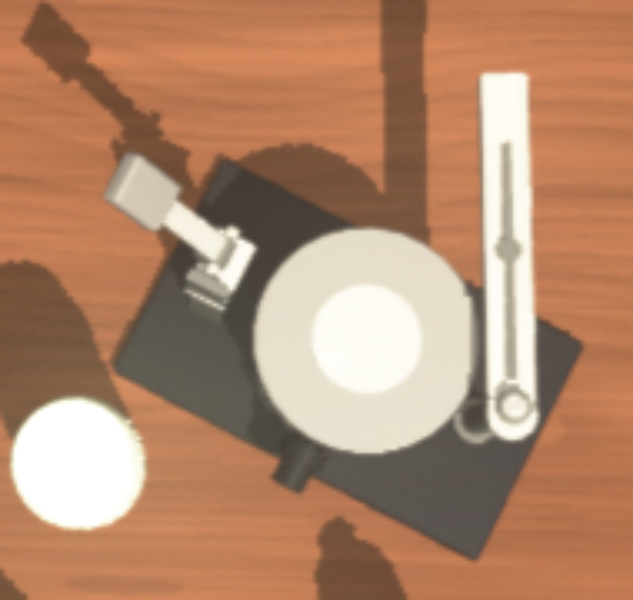

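Checks on the layout:
- Pivot to lid is 85 mm and pivot to strap end is 180.5 mm, both as given.
- The station's y axis is at about 64°, with the pivot near (0.468,-0.116) and the catch near (0.545,0.041).
- The strap is at about 1.1 rad.

Next I raise the arm, shut the fingers and travel over.

>>> apply_moves(moves=[[-28,47,-15,0],[-28,47,-15,0],[-28,47,-15,0],[-28,47,-15,0],[-28,47,-15,0],[-28,47,-15,0],[-28,47,-10,0],[-28,47,-10,0]], grip=1)

```text
time: 1.1
ee_pos: [0.5073, 0.2955, 0.3152]
eef_rot: [[0.319, 0.948, -0.004], [0.948, -0.319, -0.005], [-0.006, -0.002, -1.0]]
ft_force: [0.5, 0.1, -0.2]
finger_gap: 0.0172
```

>>> apply_moves(moves=[[-53,28,0,0],[-53,28,0,0],[-53,28,0,0],[-53,28,0,0],[-53,28,0,0],[-53,28,0,0],[-53,28,0,0],[-53,28,0,0]])

```text
time: 2.1
ee_pos: [0.5854, -0.1926, 0.3171]
eef_rot: [[0.318, 0.948, -0.003], [0.948, -0.318, -0.005], [-0.006, -0.002, -1.0]]
ft_force: [1.3, 0.2, -0.7]
finger_gap: 0.0004
```

>>> apply_moves(moves=[[0,0,0,-10],[0,0,0,-10],[0,0,45,0],[0,0,45,0],[0,0,45,0],[0,0,45,0],[0,0,5,0],[0,0,0,0]])

```text
time: 3.1
ee_pos: [0.5832, -0.2006, 0.127]
eef_rot: [[-0.029, 1.0, -0.005], [1.0, 0.029, -0.007], [-0.007, -0.005, -1.0]]
ft_force: [0.4, -1.4, 0.1]
finger_gap: 0.0003
```

Run:
```python
from h import *
a=cams.read_camera('top')[:,:,::-1][150:370,260:480];b=cams.read_camera('wrist')[:,:,::-1]
c=cams.read_camera('side')[:,:,::-1][120:420,190:490]
cv2.imwrite('pics/d.png',np.hstack([cv2.resize(a,(400,400)),cv2.resize(c,(400,400))]))
```

```text
(no output)
```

View pics/d.png

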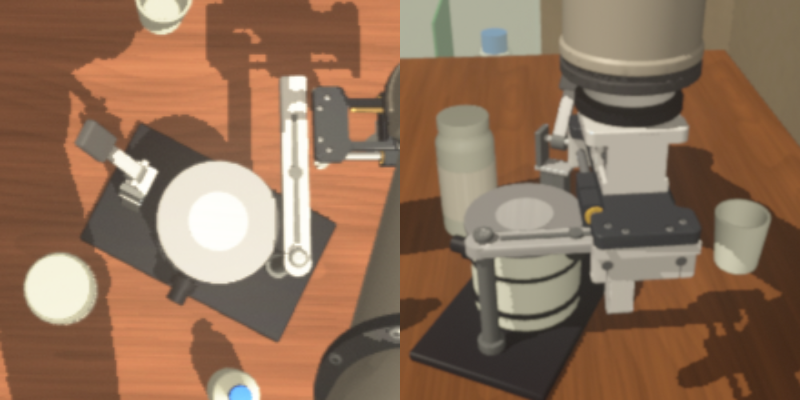

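The finger is on the strap's open side (right of it, crop (330,160)), clear of everything. Next I make contact and start the arc.

>>> apply_moves(moves=[[25,0,-3,0],[20,0,0,0],[14,2,0,-7],[14,2,0,-7],[14,2,0,-7],[14,2,0,-7],[14,2,0,-7]])

```text
time: 4.12
ee_pos: [0.5772, -0.0831, 0.137]
eef_rot: [[-0.612, 0.791, 0.01], [0.791, 0.612, -0.009], [-0.013, 0.002, -1.0]]
ft_force: [0.4, -0.6, 0.1]
finger_gap: 0.0003
```

```bash
cat > st.py <<'E'
from h import *
P=np.array([.4678,-.116]);o=r.get_obs();R=o['eef_rot'];d=o['ee_pos'][:2]-P
print(o['time'],o['ee_pos'],o['ft_force'],'yaw y',np.degrees(np.arctan2(R[1,1],R[0,1])),'along,perp',d@R[:2,1],d@R[:2,0])
E
python3 st.py
python3 - <<'E'
from h import *
a=cams.read_camera('top')[:,:,::-1][150:370,260:480]
c=cams.read_camera('side')[:,:,::-1][120:420,190:490]
cv2.imwrite('pics/e.png',np.hstack([cv2.resize(a,(400,400)),cv2.resize(c,(400,400))]))
E
```

```text
4.125 [ 0.57719317 -0.08309325  0.13701602] [ 0.43482527 -0.55864627  0.11414415] yaw y 37.711044408686114 along,perp 0.10666969154067671 -0.0408745345965013
```

View pics/e.png

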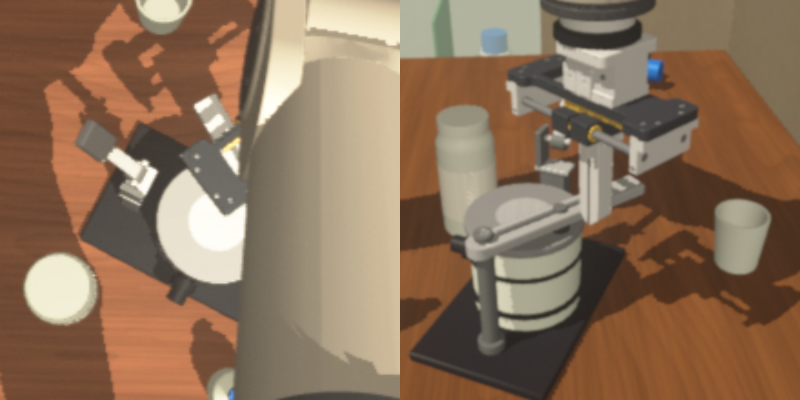

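The strap is at about 31°, with the finger against it and the lid still in place. The tip has drifted up to 0.137, so I lower it a little while continuing.

>>> apply_moves(moves=[[14,1,3,-7],[14,1,3,-7],[14,1,3,-6],[10,1,1,-5]])

```text
time: 4.72
ee_pos: [0.5453, -0.045, 0.1293]
eef_rot: [[-0.887, 0.461, 0.018], [0.461, 0.887, -0.009], [-0.02, 0.0, -1.0]]
ft_force: [1.7, -0.5, 0.5]
finger_gap: 0.0005
```

```bash
python3 st.py
```

```text
4.725 [ 0.5453207  -0.04498542  0.12932142] [ 1.6882283  -0.4979051   0.51752726] yaw y 62.527498007855776 along,perp 0.09876849476836247 -0.03601037107477226
```

>>> apply_moves(moves=[[4,0,0,-1],[4,0,0,0],[4,0,0,0],[4,0,0,0]])

```text
time: 5.22
ee_pos: [0.536, -0.0403, 0.1308]
eef_rot: [[-0.89, 0.455, 0.029], [0.455, 0.89, -0.011], [-0.03, 0.003, -1.0]]
ft_force: [32.9, -15.1, -26.4]
finger_gap: 0.0005
```

```bash
python3 st.py
python3 - <<'E'
from h import *
a=cams.read_camera('top')[:,:,::-1][150:370,260:480]
c=cams.read_camera('side')[:,:,::-1][120:420,190:490]
cv2.imwrite('pics/f.png',np.hstack([cv2.resize(a,(400,400)),cv2.resize(c,(400,400))]))
E
```

```text
5.225 [ 0.53595018 -0.04033826  0.13076087] [ 32.87995364 -15.05195744 -26.38743008] yaw y 62.90780324143113 along,perp 0.0983964222222264 -0.02619232511483394
```

View pics/f.png

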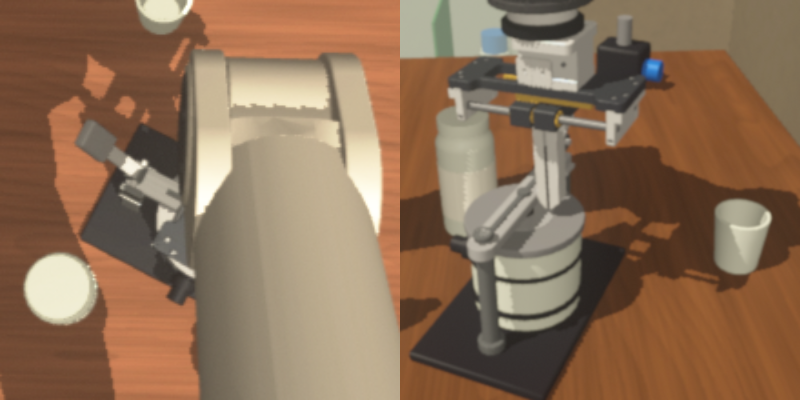

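The finger stopped firmly at the expected offset (perp -26 mm) with about 36 N horizontal, so the strap is against its stop. I back off and rise.

>>> apply_moves(moves=[[-8,0,0,0],[-20,0,0,0],[-20,0,0,0],[0,0,-50,0],[0,0,-50,0],[0,0,-50,0],[-40,0,-10,0],[-40,0,0,0]])

```text
time: 6.32
ee_pos: [0.6458, -0.0987, 0.2994]
eef_rot: [[-0.886, 0.464, 0.024], [0.464, 0.886, -0.011], [-0.026, 0.001, -1.0]]
ft_force: [1.4, 0.4, -0.4]
finger_gap: 0.0006
```

```bash
python3 st.py
python3 - <<'E'
from h import *
a=cams.read_camera('top')[:,:,::-1][150:370,260:480]
c=cams.read_camera('wrist')[:,:,::-1]
cv2.imwrite('pics/g.png',np.hstack([cv2.resize(a,(400,400)),cv2.resize(c,(400,400))]))
for p in [(.4678,-.116,.154),(.545,.0415,.145),(.545,.042,.162),(.58,.114,.168)]: print(pix('wrist',p),pix('top',p))
E
```

```text
6.325 [ 0.64575644 -0.09873378  0.29944622] [ 1.36392117  0.39967184 -0.42585339] yaw y 62.359904406751156 along,perp 0.0978525601031254 -0.14958410847823603
[533.44925123  94.49495214] [423.65358634 291.68567698]
[508.82275475 314.59663098] [335.91001146 247.11924143]
[517.89993049 324.01771511] [335.87344243 245.7667308 ]
[513.22827079 415.40082065] [296.082135   224.84506665]
```

View pics/g.png

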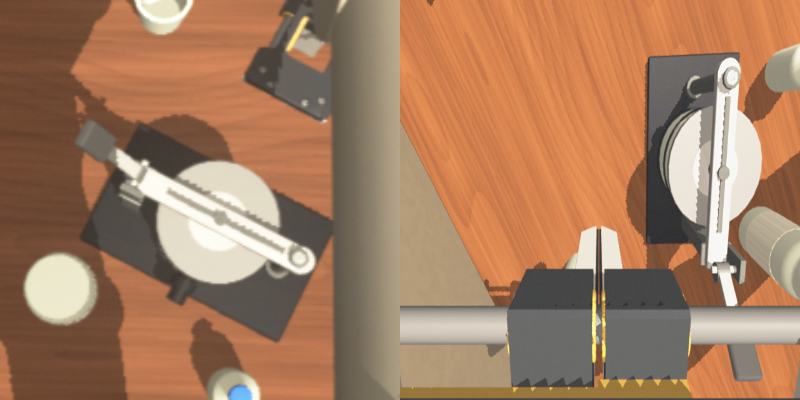

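The strap now lies across the lid into the catch. I check its angle against the base plate's long axis numerically.

Run:
```python
from h import *
np.set_printoptions(precision=4,suppress=True)
im=cv2.imread('pics/top0.png');hsv=cv2.cvtColor(im,cv2.COLOR_BGR2HSV)
# plate: dark, low saturation, in initial top image
m=((hsv[...,2]<75)&(hsv[...,1]<90)).astype(np.uint8)*255
m[:, :300]=0;m[:,450:]=0;m[:215]=0;m[340:]=0
m=cv2.morphologyEx(m,cv2.MORPH_OPEN,np.ones((3,3)))
cs=np.vstack([c for c in cv2.findContours(m,0,2)[0] if cv2.contourArea(c)>60])
w=np.array([onz('top',*q[0],.012)[:2] for q in cs],np.float32)
q=cv2.minAreaRect(w);print('plate',q);print(cv2.boxPoints(q))
# strap now: difference from start image, bright low-sat
b=cams.read_camera('top')[:,:,::-1];h2=cv2.cvtColor(np.ascontiguousarray(b),cv2.COLOR_BGR2HSV)
cv2.imwrite('pics/top1.png',b)
ac=cams.camera_info('top')
P=np.array([.4678,-.116])
# scan across strap at several radii: brightness in strap coordinates (theta guess 63 deg)
for rr in (.03,.05,.115,.13,.15,.165,.18):
    s=[]
    for k in np.arange(-30,31,2):
        u=np.radians(63);p=P+rr*np.array([np.cos(u),np.sin(u)])+k/1000*np.array([-np.sin(u),np.cos(u)])
        x=pix('top',np.r_[p,.145]);s.append(int(cv2.getRectSubPix(b[:,:,0].copy(),(1,1),tuple(x))[0,0]))
    print(rr,s)
```

```text
plate ((0.5846941471099854, 0.016746927052736282), (0.06352023780345917, 0.07487908750772476), 43.93158721923828)
[[ 0.5358  0.0217]
 [ 0.5878 -0.0323]
 [ 0.6335  0.0118]
 [ 0.5816  0.0657]]
0.03 [72, 75, 88, 102, 131, 143, 115, 117, 139, 209, 240, 240, 235, 175, 150, 153, 196, 242, 247, 248, 246, 225, 187, 202, 204, 205, 204, 201, 194, 173, 146]
0.05 [202, 201, 202, 201, 200, 193, 138, 121, 133, 208, 238, 239, 235, 218, 165, 150, 173, 226, 246, 247, 245, 227, 187, 196, 204, 205, 204, 205, 205, 204, 205]
0.115 [199, 199, 199, 199, 200, 197, 170, 134, 123, 159, 223, 237, 240, 236, 189, 155, 154, 192, 238, 245, 245, 239, 204, 190, 201, 201, 202, 203, 203, 203, 203]
0.13 [199, 199, 198, 199, 199, 195, 153, 126, 120, 147, 222, 237, 240, 238, 190, 156, 155, 199, 240, 245, 245, 240, 209, 189, 200, 201, 201, 201, 202, 201, 201]
0.15 [53, 54, 55, 55, 55, 54, 54, 55, 59, 107, 201, 237, 240, 244, 244, 243, 244, 244, 244, 244, 245, 241, 210, 105, 60, 56, 55, 56, 57, 56, 57]
0.165 [53, 54, 53, 54, 53, 54, 52, 54, 63, 125, 207, 237, 241, 243, 244, 243, 243, 244, 244, 244, 244, 240, 211, 160, 150, 137, 99, 102, 162, 120, 84]
0.18 [51, 51, 51, 52, 51, 51, 55, 85, 152, 164, 165, 201, 222, 224, 226, 224, 225, 215, 168, 143, 162, 154, 137, 145, 148, 140, 101, 89, 129, 128, 73]
```

Run:
```python
from h import *
f=lambda u,v:onz('top',260+u*.55,150+v*.55,.012)[:2]
A,B,C,D=f(146,123),f(331,220),f(283,341),f(82,236)
an=lambda d:np.degrees(np.arctan2(d[1],d[0]))
print(an(A-B),an(D-C),an(A-D)+90,an(B-C)+90,np.linalg.norm(A-B),np.linalg.norm(D-C),np.linalg.norm(A-D),'ctr',(A+B+C+D)/4)
P=onz('top',423.9,291.2,.154);L=onz('top',378.9,272.3,.12);print('P',P,'L',L,an((L-P)[:2]))
im=cv2.imread('pics/top1.png')
a=im[225:300,300:440];s=cv2.resize(a,(784,420),interpolation=cv2.INTER_CUBIC);cv2.imwrite('pics/h.png',s)
```

```text
63.33557336653241 63.95370922010283 62.198249928988105 68.37864810092789 0.2348594410432033 0.25061098688910105 0.1478155304469863 ctr [ 0.50670793 -0.04347184]
P [ 0.4686738  -0.11643852  0.154     ] L [ 0.5036809  -0.03951673  0.12      ] 65.52972510097088
```

View pics/h.png

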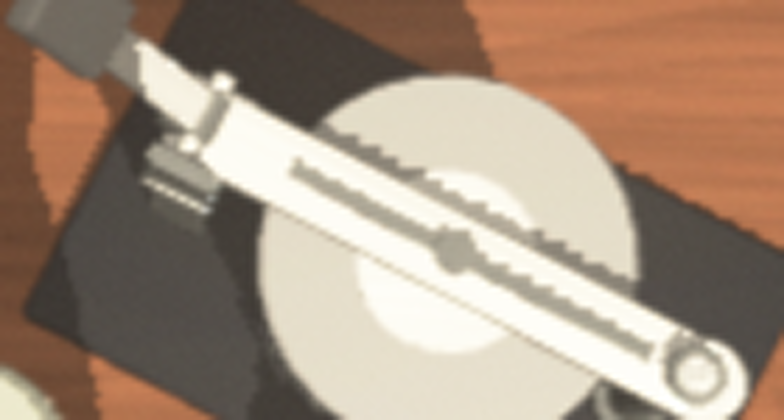

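The strap line is at 63.6° and the plate axis at 63.3–64.0°, so it is home. The lever is still raised. Next I move over the grip.

>>> apply_moves(moves=[[39,31,0,0],[39,31,0,0],[39,31,0,0],[39,31,0,0],[0,0,0,0]])

```text
time: 7.1
ee_pos: [0.5587, 0.0875, 0.2913]
eef_rot: [[-0.882, 0.471, 0.015], [0.471, 0.882, -0.011], [-0.019, -0.003, -1.0]]
ft_force: [-0.1, -0.8, -0.4]
finger_gap: 0.0007
```

```bash
python3 st.py
```

```text
7.1 [0.55867027 0.08747648 0.29132226] [-0.06801333 -0.79834142 -0.42950339] yaw y 61.9177650839201 along,perp 0.22229691165587875 0.015596799687529826
```

>>> apply_moves(moves=[[-4,0,25,0],[-4,0,25,0],[0,5,10,0],[0,10,10,0],[0,9,12,0],[0,7,13,0]])

```text
time: 7.85
ee_pos: [0.5818, 0.1095, 0.1949]
eef_rot: [[-0.881, 0.474, 0.016], [0.473, 0.881, -0.012], [-0.02, -0.003, -1.0]]
ft_force: [-1.5, -2.0, 1.4]
finger_gap: 0.0003
```

```bash
python3 st.py
python3 - <<'E'
from h import *
c=cams.read_camera('side')[:,:,::-1][100:400,190:490];a=cams.read_camera('top')[:,:,::-1][150:370,260:480]
cv2.imwrite('pics/i.png',np.hstack([cv2.resize(a,(400,400)),cv2.resize(c,(400,400))]))
E
```

```text
7.85 [0.58184155 0.10945484 0.19494639] [-1.50274072 -1.9657957   1.36364148] yaw y 61.72958347335952 along,perp 0.2525754929204932 0.00632584411603258
```

View pics/i.png

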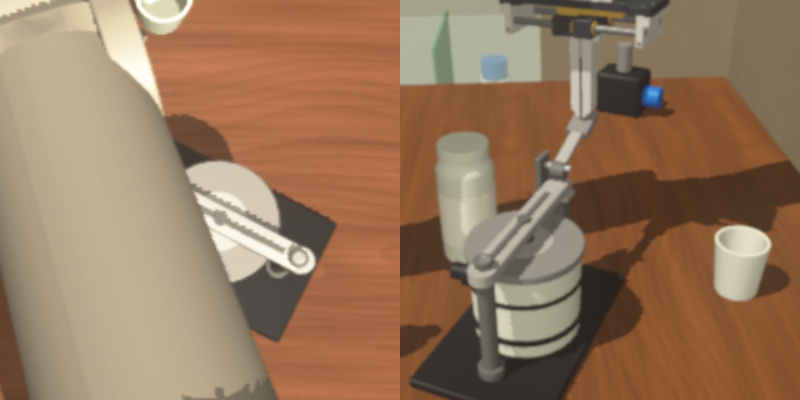

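The finger is on the grip and the lever is coming down. I press it home.

>>> apply_moves(moves=[[0,2,12,0],[0,2,10,0],[0,0,6,0],[0,0,5,0],[0,0,5,0]])

```text
time: 8.57
ee_pos: [0.5856, 0.1137, 0.1656]
eef_rot: [[-0.88, 0.474, 0.021], [0.474, 0.88, -0.01], [-0.023, 0.001, -1.0]]
ft_force: [-39.0, -8.0, 89.8]
finger_gap: 0.0008
```

That is the firm stop: tip at 0.1656 against about 0.168 expected, with 90 N. I ease off, hold briefly and lift away.

>>> apply_moves(moves=[[0,0,-2,0],[0,0,0,0],[0,0,-20,0],[0,0,-40,0],[0,0,-40,0],[-50,0,-20,0],[-50,0,0,0],[-50,0,0,0]])

```text
time: 9.57
ee_pos: [0.7157, 0.0437, 0.295]
eef_rot: [[-0.882, 0.471, 0.021], [0.47, 0.882, -0.01], [-0.023, 0.001, -1.0]]
ft_force: [0.6, 0.0, 0.9]
finger_gap: 0.0004
```

>>> apply_moves(moves=[[-50,0,0,0],[-50,0,0,0],[0,0,0,0]])

```text
time: 9.95
ee_pos: [0.8082, -0.0084, 0.2923]
eef_rot: [[-0.881, 0.473, 0.017], [0.473, 0.881, -0.012], [-0.021, -0.002, -1.0]]
ft_force: [-0.5, 1.6, -0.9]
finger_gap: 0.0004
```

```bash
python3 st.py
python3 - <<'E'
from h import *
c=cams.read_camera('side')[:,:,::-1][100:400,130:530];a=cams.read_camera('top')[:,:,::-1][130:390,260:480]
cv2.imwrite('pics/j.png',np.hstack([cv2.resize(a,(338,400)),cv2.resize(c,(460,345))[:, :].copy() if 0 else cv2.copyMakeBorder(cv2.resize(c,(460,345)),0,55,0,0,0)]))
for p in [(.5805,.1135,.168),(.545,.0415,.145)]: print(pix('top',p),pix('side',p))
E
```

```text
9.95 [ 0.80817916 -0.00835998  0.29231967] [-0.49685951  1.64435617 -0.85122314] yaw y 61.75496460151777 along,perp 0.2559049556911477 -0.24887056512850733
[296.37117621 224.57682627] [326.46780342 199.54705465]
[335.91001146 247.11924143] [307.03916629 234.16905929]
```

View pics/j.png

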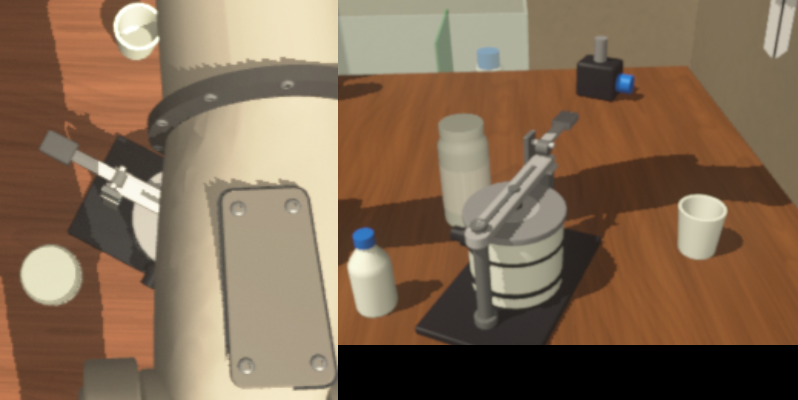

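The top and side views show the grip level and at its fully-down position: top (298,226) against (296,225) predicted. The strap is in the catch, and the lid, bottles and cup look undisturbed. The arm is clear, so I hand in.

```bash
python3 -c "
from h import *
print(two(('top',298.4,225.6),('side',327.4,207)))
print(r.finish_job())"
```

```text
(array([0.58138997, 0.11037319, 0.15602091]), np.float64(0.0009523972463592081))
the job is handed in; nothing more can be done
None
```

The canister is clamped: I pushed the strap home into the catch with the shut fingers, then pushed the cam lever down from above. I handed the job in at about 10 s; no verdict is reported.

- **Strap:** it stopped firmly under about 36 N horizontally. Its line measured 63.6°, against 63.3–64.0° from the plate's long edges. The pivot-to-lid line read 65.5°, a less exact measurement that disagrees by about 2° (0.033 rad).
- **Lever:** it met its stop with the fingertip at 166 mm. That push peaked at 90 N on the wrist, below the 120 N limit but harder than I intended. A two-view check put the grip at 156 mm, against 168 mm for the upper face when down. I put the difference down to picking the grip's middle in rough pixels; it does not suggest a raised lever.
- **Lid, bottles and cup:** they looked unmoved in the pictures. I did not measure how far they moved at the end, and in the last views the arm hid part of the lid and the small bottle from above.
- **Arm:** it ended clear of everything, with no meaningful contact force.

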